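# Close the turquoise bead case

## Task

Three glazed display cases stand open. Close the one that holds the turquoise (blue-green) beads: lower its lid gently until it rests fully shut on the case, without slamming it or pressing hard on it. Leave the lids of the other two, with the amber and the pearl beads, open just as they are.

Things in the scene. Friction and masses are not known exactly. Their poses are not given: they have to be found in the camera images.
- turquoise_case: Fixed open box of honey-coloured wood, lined in cream, with turquoise (blue-green) beads: 140 mm deep (x), 180 wide (y), 45 high, on a black plinth 3 to 53 mm high. Origin: centre of the box's underside, on the plinth. x level, away from the robot, yaw within 15 degrees; z up. The lid's hinge line runs along y at x = +70, z = +45 mm (far top rim), on the lid's inner face.
- turquoise_lid (a joint): Hinge angle (rad) of its lid: 0 shut, level, spanning z = 45 to 59 mm of the case; 1.57 upright; stop at 1.75. Starts at 1.0 to 1.65. Friction holds it anywhere; its free edge moves slowly at 1 to 8 N. Wooden frame 140 mm (hinge to free edge) x 180 x 14, bars 24 wide, clear pane 6 mm below the outer face, 0.28 kg. A brass tab 36 mm wide, 6 thick sticks out 20 mm from the free edge.
- amber_lid_edge (a point): Bystander: the lid of an identical case with amber (orange to brown) beads, to be left open. Point on its outer face, mid-way along the free-edge bar, 128 mm from the hinge line; z out of the outer face, y along the hinge. The three cases stand side by side in any order, about 250 mm apart.
- pearl_lid_edge (a point): Bystander: the same point on the lid of the third identical case, with white and grey pearl beads, also to be left open.

How it is judged:
By the outcome, as a careful person would: the job done as asked, in the order asked, and still so for the second after the job is handed in, with the robot touching nothing.
It also fails if it takes over 40 s, if anything falls off the work surface, if the arm or the gripper's body presses on something with over 40 N, if the wrist force passes 120 N, or if a joint passes its speed limit or range.

## Robot

A 7-joint arm with a two-finger parallel gripper is mounted at the origin on the work surface. World frame = base frame: x ahead of the robot, y to its left, z up, the work surface at z = 0. Lengths are in m, angles in rad, forces in N, time in s.
With the tool pointing down it reaches from about 0.4 to 0.875 m from the base axis. Payload 19.3 kg.
Tool frame: the origin (TCP) lies midway between the tips of the shut fingers; the grasp point (between the pads) lies r.pinch_z behind it (r.pinch_z is the distance from the TCP to the grasp point, in m); z points along the fingers, y is the direction in which the jaws open and shut (so a half turn about z gives the same grasp; the last joint's range is limited). The gripper opens to 85 mm and grips with 20 to 120 N. Pads are 22 mm wide; open, the fingers measure 114 mm over their backs; the gripper's body (76 mm by 85 mm) begins 54 mm behind the grasp point. The pads swing forward as they close: fully open they stand 13 mm farther back than shut.
Start: joints at [-1.321, 0.521, -0.036, 1.599, 0.021, 1.021, -0.113], TCP at [0.197, 0.593, 0.231] pointing down, gripper open.
Joint ranges: [-2.91, 2.91], [-0.3, 2.13], [-1.5, 1.42], [0.17, 2.43], [-1.26, 4.41], [0.16, 1.93], [-2.52, 2.52]. Speed limits (rad/s): [1.89, 1.89, 2.39, 2.39, 3.01, 3.01, 3.01].

## Interface

Orientations are given as [roll, pitch, yaw] about the fixed x, y, z axes, in that order (R = Rz(yaw) Ry(pitch) Rx(roll)).
In Python, from station import monitor, grab_frame, r gives the robot as it stands.
- The arm moves only by the shell command python3 -m jog 'ROWS' [OPENING] [FORCE]. ROWS is a JSON object of lists of equal length, an entry for each row: "slide": the shift along the world's x, y, z each as a share of 0.15 m, from -1 to 1, a list of three; "twist": the turn, a rotation vector about the world's x, y, z each as a share of 180 degrees, from -1 to 1, a list of three. In form: {"slide": [[x, y, z], ...], "twist": [[ax, ay, az], ...]}. A call has 1 to 20 rows; each row is the pose to reach, as a shift and turn from the pose commanded when the call began, turning the shorter way round; what a row does not reach only later rows make up. A row lasts 1/8 s, in which the tool goes at most 62.5 mm and 10.7 degrees, less where a joint would pass 70% of its speed; a pose out of reach is approached as far as the arm can. A call with a number of a shift or a turn outside -1 to 1 is refused whole. A call with a gripper value outside its range is refused whole. OPENING is the gripper's target within -1 to 1 (shut at 1, half-way at 0, fully open at -1), set as the call begins (- or left out, the last holds). The fingers move at their own pace and stop on an object; FORCE is the grip in N (left out, the last holds). Time passes only in rows, so rows that repeat a pose let the fingers close. It gives the time, the measured TCP pose, the force and the opening at its end, in the units of the state.
- monitor.read_state(): the state, without advancing time (a new reading comes with each control period).
- grab_frame(name): name is "side" or "top"; returns a dict with "image" (420x560x3 uint8, red, green, blue), "range_z" (420x560 float32, m along the optical axis (not along the pixel's ray), 0 where there is no reading), "mtx" (3x3 intrinsics, pixels), "distortion" ([k1, k2, p1, p2, k3] as OpenCV has them; the pictures are not rectified), "R" (3x3) and "t" (3): a world point X has camera coordinates R X + t. Camera axes: x right, y down, z forward; pixel columns grow to the right and rows downward; lengths in m; the calibration is good to about 2 mm. A picture is of the moment at which its call begins.
- r.close_job(): hands the job in, once; it reports no verdict.
The state is a dict: "t": time; "joint_pos": joint angles; "joint_vel": joint speeds; "joint_efforts": joint torques, N m; "ee_pos": TCP position; "tcp_rot": TCP orientation; "force": force on the tool from outside, world axes, zero at the start; "moment": the same for the moment, N m; "finger_gap": finger opening in m.
Only numpy, scipy, OpenCV 4.12 (cv2) and the standard library are available. Lean on these libraries where they do the work, as an engineer would, in place of code of your own. Each camera call takes 0.05 s, during which the arm holds its last target.

## Working session

There is one attempt and no reset: what is moved stays moved. The work goes in short steps, Python scripts to look and compute and a shell command to move; the robot and the scene stay as the last step left them, time stands still between calls to the robot, and variables do not carry over. Pictures are saved under pics/ and viewed, and the job is handed in when it is done.

```bash
ls; mkdir -p pics
python3 - <<'E'
from station import monitor, grab_frame, r
import cv2, numpy as np, pickle
s=monitor.read_state(); print({k:np.round(v,3).tolist() for k,v in s.items()}, r.pinch_z)
for n in ("side","top"):
    f=grab_frame(n); pickle.dump(f,open(f"{n}0.pkl","wb"))
    cv2.imwrite(f"pics/{n}0.png",f["image"][:,:,::-1])
    print(n,np.round(f["mtx"],1).tolist(),f["distortion"],np.round(f["R"],3).tolist(),np.round(f["t"],3).tolist(), "cam", np.round(-f["R"].T@f["t"],3))
E
```

```text
pics
{'t': 0.0, 'joint_pos': [-1.321, 0.522, -0.036, 1.6, 0.021, 1.021, -0.113], 'joint_vel': [0.001, -0.002, 0.001, 0.001, 0.002, 0.001, 0.001], 'joint_efforts': [0.001, -92.711, 1.98, -36.993, 0.018, 0.008, 0.0], 'ee_pos': [0.196, 0.593, 0.231], 'tcp_rot': [-3.14, 0.0, 2.822], 'force': [0.672, 0.155, 0.459], 'moment': [-0.029, -0.017, 0.001], 'finger_gap': 0.085} 0.0187
side [[506.7, 0.0, 275.7], [0.0, 506.7, 210.1], [0.0, 0.0, 1.0]] [-0.09062289  0.          0.          0.          0.        ] [[0.833, -0.553, 0.003], [-0.311, -0.474, -0.824], [0.457, 0.686, -0.567]] [-0.446, 0.266, 0.901] cam [ 0.043 -0.738  0.731]
top [[490.9, 0.0, 274.6], [0.0, 490.9, 203.0], [0.0, 0.0, 1.0]] [-0.13329766  0.          0.          0.          0.        ] [[-0.008, -1.0, -0.005], [-0.985, 0.009, -0.171], [0.171, 0.003, -0.985]] [-0.003, 0.522, 1.117] cam [ 0.323 -0.011  1.19 ]
```

View pics/side0.png

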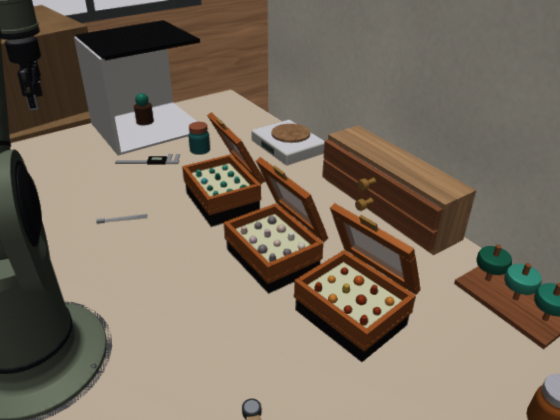

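View pics/top0.png

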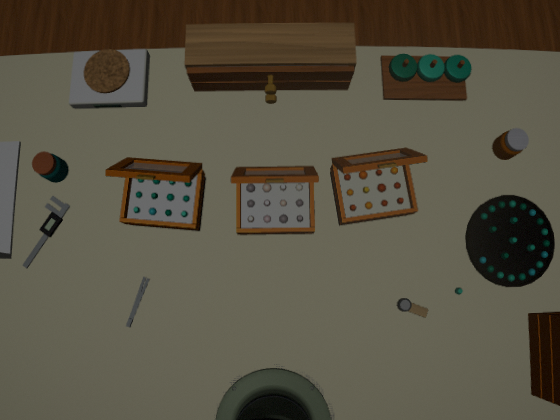

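Side view: the turquoise case is the farthest (about 222,185). In the top view it is the left one (about 163,198), with its lid up at (155,169). Next I measure the rim and lid.

```bash
cat > h.py <<'E'
import numpy as np, cv2, pickle
def world(f,uv,d=None):
    uv=np.asarray(uv,float).reshape(-1,1,2)
    n=cv2.undistortPoints(uv,f["mtx"],f["distortion"]).reshape(-1,2)
    if d is None: d=np.array([f["range_z"][int(round(v)),int(round(u))] for u,v in uv.reshape(-1,2)])
    c=np.c_[n*np.asarray(d)[:,None],d]
    return (c-f["t"])@f["R"]
def plane(f,uv,z):
    uv=np.asarray(uv,float).reshape(-1,1,2)
    n=cv2.undistortPoints(uv,f["mtx"],f["distortion"]).reshape(-1,2)
    d=np.c_[n,np.ones(len(n))]@f["R"]; c=-f["R"].T@f["t"]
    return c+d*((z-c[2])/d[:,2])[:,None]
def cloud(f):
    h,w=f["range_z"].shape
    u,v=np.meshgrid(np.arange(w),np.arange(h))
    p=world(f,np.c_[u.ravel(),v.ravel()],f["range_z"].ravel())
    return p.reshape(h,w,3)
E
python3 - <<'E'
from h import *
for n,(x0,y0,x1,y1) in {"top":(95,145,215,240),"side":(170,105,280,225)}.items():
    f=pickle.load(open(n+"0.pkl","rb"))
    c=f["image"][y0:y1,x0:x1,::-1]
    c=cv2.convertScaleAbs(c,alpha=1.5 if n=="top" else 1.2)
    c=cv2.resize(c,None,fx=5 if n=="side" else 6,fy=5 if n=="side" else 6,interpolation=cv2.INTER_CUBIC)
    cv2.imwrite(f"pics/{n}0c.png",c)
    P=cloud(f)[y0:y1,x0:x1].reshape(-1,3)
    ok=f["range_z"][y0:y1,x0:x1].ravel()>0
    P=P[ok]
    print(n,ok.mean(),np.histogram(P[:,2],bins=np.arange(-.01,.3,.01)))
E
```

```text
top 0.9949122807017544 (array([2959, 2818,   35,    4,   19,   69,  758, 1763,  457,  711,   72,
        182,  147,   93,   94,   91,  103,   95,   40,   30,   74,  185,
        468,   41,   34,    0,    0,    0,    0,    0]), array([-0.01,  0.  ,  0.01,  0.02,  0.03,  0.04,  0.05,  0.06,  0.07,
        0.08,  0.09,  0.1 ,  0.11,  0.12,  0.13,  0.14,  0.15,  0.16,
        0.17,  0.18,  0.19,  0.2 ,  0.21,  0.22,  0.23,  0.24,  0.25,
        0.26,  0.27,  0.28,  0.29]))
side 0.9962121212121212 (array([4107, 1663,  419,  382,  558,  459, 1094, 1193,  977,  638,   65,
        108,   73,   90,   95,   88,   96,   98,   74,   83,  110,  288,
        148,   56,    5,    0,    0,    0,    0,    0]), array([-0.01,  0.  ,  0.01,  0.02,  0.03,  0.04,  0.05,  0.06,  0.07,
        0.08,  0.09,  0.1 ,  0.11,  0.12,  0.13,  0.14,  0.15,  0.16,
        0.17,  0.18,  0.19,  0.2 ,  0.21,  0.22,  0.23,  0.24,  0.25,
        0.26,  0.27,  0.28,  0.29]))
```

View pics/top0c.png

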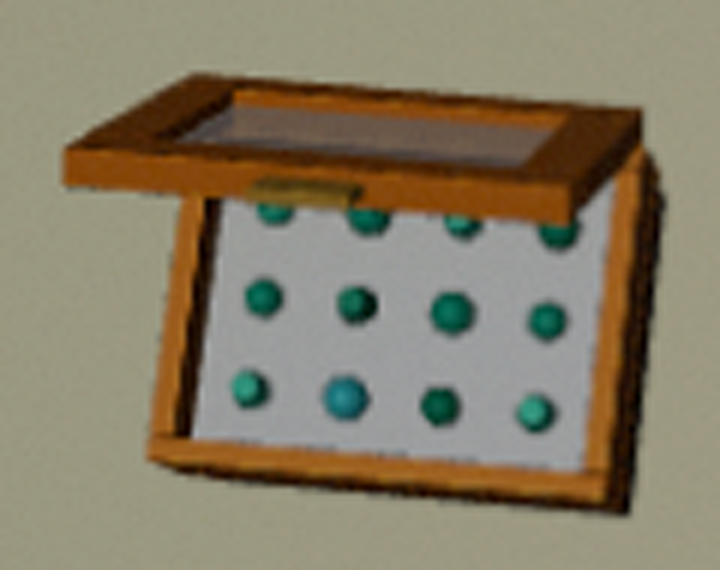

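View pics/side0c.png

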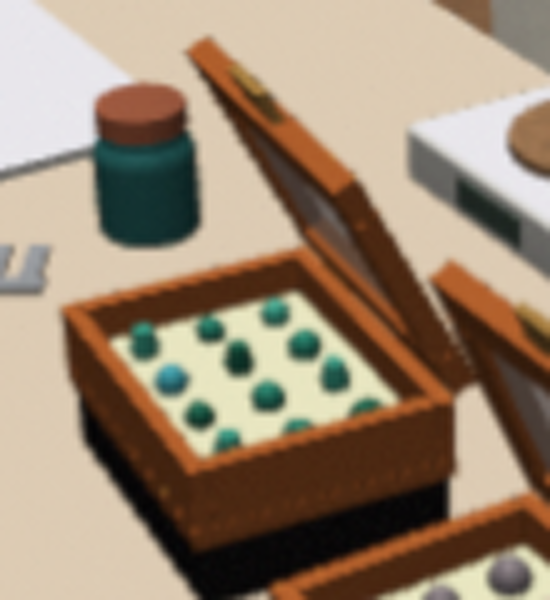

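Run:
```python
from h import *
for n,(x0,y0,x1,y1) in {"top":(95,145,215,240),"side":(170,105,280,225)}.items():
    f=pickle.load(open(n+"0.pkl","rb"))
    P=cloud(f)[y0:y1,x0:x1]; ok=f["range_z"][y0:y1,x0:x1]>0
    hsv=cv2.cvtColor(f["image"][y0:y1,x0:x1],cv2.COLOR_RGB2HSV)
    wood=ok&(hsv[...,0]<20)&(hsv[...,1]>140)
    rim=wood&(abs(P[...,2]-.098)<.008)
    q=P[rim].astype(np.float32)
    if len(q): print(n,"rim",len(q),q[:,2].mean(),cv2.minAreaRect(q[:,:2]*1000))
    # floor interior / beads: box around
    lid=wood&(P[...,2]>.12)
    q=P[lid]; c=q.mean(0); U,S,V=np.linalg.svd(q-c,full_matrices=False)
    print("lid",len(q),c.round(4),V.round(3).tolist(),(S/np.sqrt(len(q))).round(4),"z",q[:,2].min(),q[:,2].max(), q[:,1].min(),q[:,1].max())
    hi=wood&(P[...,2]>.205); q=P[hi]; print("hi",q.min(0),q.max(0),len(q))
    q=q[np.argsort(-q[:,2])][:25]; print(q[::4].round(3).tolist())
```

```text
top rim 127 0.09948323 ((612.04833984375, 247.98744201660156), (175.6593017578125, 19.01364517211914), 82.07251739501953)
lid 921 [0.5635 0.2513 0.1972] [[-0.082, -0.996, -0.032], [-0.48, 0.011, 0.877], [0.874, -0.087, 0.479]] [0.0606 0.0292 0.0038] z 0.12017117466552829 0.23301976705230884 0.16191440233972262 0.34354847889255385
hi [0.53852059 0.16596313 0.20508252] [0.57221826 0.34354848 0.23301977] 582
[[0.548, 0.27, 0.233], [0.548, 0.267, 0.23], [0.547, 0.239, 0.226], [0.552, 0.262, 0.223], [0.552, 0.261, 0.221], [0.548, 0.239, 0.219], [0.557, 0.256, 0.218]]
side rim 134 0.10053256 ((597.8599243164062, 184.98876953125), (269.7333984375, 22.381601333618164), 84.49736785888672)
lid 867 [0.5508 0.1443 0.189 ] [[-0.061, -0.998, -0.005], [-0.379, 0.018, 0.925], [-0.923, 0.058, -0.379]] [0.0993 0.0311 0.0041] z 0.12033093577841389 0.23080230679802202 -0.017702953556117687 0.3410723599404481
hi [ 0.52998902 -0.01770295  0.20511234] [0.56469243 0.34107236 0.23080231] 378
[[0.543, 0.266, 0.231], [0.543, 0.261, 0.23], [0.541, 0.267, 0.228], [0.543, 0.266, 0.228], [0.532, -0.015, 0.228], [0.54, 0.24, 0.226], [0.535, -0.004, 0.226]]
```

Run:
```python
from h import *
ft=pickle.load(open("top0.pkl","rb"));fs=pickle.load(open("side0.pkl","rb"))
t=np.array([(148,450),(606,490),(648,150)])/6+[95,145]
s=np.array([(65,312),(193,468),(453,400),(302,250)])/5+[170,105]
a=plane(ft,t,.098);b=plane(fs,s,.098)
print(a.round(4).tolist());print(b.round(4).tolist())
for q in (a,b):
    d=np.diff(q[:,:2],axis=0); print(np.hypot(*d.T).round(4), np.degrees(np.arctan2(d[:,1],d[:,0])).round(1))
# lid corners top face of free edge: depth
f=ft
tl=np.array([(65,148),(573,185),(640,112),(198,75)])/6+[95,145]
print("depth lid pts",world(f,tl+[[1,.5],[-1,.5],[-1,1],[1,1]]).round(4).tolist())
P=cloud(f)
hsv=cv2.cvtColor(f["image"],cv2.COLOR_RGB2HSV)
m=(hsv[...,0]<20)&(hsv[...,1]>140)
# restrict to lid of turquoise, x/z profile in case frame with yaw
yaw=np.radians(-5)
for side,(Pc,ff,box) in {"top":(P,ft,(95,145,215,186)),"side":(cloud(fs),fs,(170,105,280,190))}.items():
    x0,y0,x1,y1=box
    h=cv2.cvtColor(ff["image"],cv2.COLOR_RGB2HSV)[y0:y1,x0:x1]
    q=Pc[y0:y1,x0:x1]; mm=(h[...,0]<20)&(h[...,1]>140)&(q[...,2]>.115)&(q[...,1]>.155)&(q[...,1]<.35)&(q[...,0]<.65)
    q=q[mm]
    c,sn=np.cos(yaw),np.sin(yaw)
    xx=q[:,0]*c+q[:,1]*sn
    for z in np.arange(.12,.235,.01):
        k=abs(q[:,2]-z)<.005
        if k.sum()>3: print(side,round(z,3),k.sum(),np.percentile(xx[k],[5,50,95]).round(4))
```

```text
[[0.477, 0.3459, 0.098], [0.4607, 0.1696, 0.098], [0.5915, 0.1561, 0.098]]
[[0.4631, 0.3145, 0.098], [0.451, 0.1506, 0.098], [0.5816, 0.1353, 0.098], [0.595, 0.3057, 0.098]]
[0.177  0.1315] [-95.3  -5.9]
[0.1644 0.1315 0.1709] [-94.2  -6.7  85.5]
depth lid pts [[0.5649, 0.3398, 0.2161], [0.5516, 0.1671, 0.207], [0.6049, 0.1622, 0.095], [0.6212, 0.3305, 0.0986]]
top 0.12 30 [0.5677 0.5799 0.5821]
top 0.13 26 [0.5721 0.5756 0.5785]
top 0.14 33 [0.5599 0.5702 0.574 ]
top 0.15 33 [0.5571 0.5652 0.5684]
top 0.16 27 [0.5559 0.5606 0.5626]
top 0.17 36 [0.5471 0.5559 0.5588]
top 0.18 35 [0.5454 0.5517 0.5545]
top 0.19 40 [0.541  0.5454 0.549 ]
top 0.2 94 [0.5391 0.5419 0.5441]
top 0.21 470 [0.5236 0.5302 0.5385]
top 0.22 102 [0.5262 0.5319 0.5348]
top 0.23 10 [0.5209 0.5231 0.5256]
side 0.12 32 [0.5604 0.5672 0.5747]
side 0.13 29 [0.5559 0.5616 0.5691]
side 0.14 31 [0.552  0.5573 0.5649]
side 0.15 25 [0.5467 0.5531 0.5616]
side 0.16 36 [0.5415 0.5479 0.5549]
side 0.17 27 [0.5371 0.5423 0.5508]
side 0.18 23 [0.5341 0.5394 0.5463]
side 0.19 30 [0.5267 0.5322 0.5418]
side 0.2 62 [0.5218 0.5245 0.5352]
side 0.21 198 [0.5199 0.5251 0.532 ]
side 0.22 17 [0.5162 0.5201 0.5238]
side 0.23 23 [0.5148 0.5173 0.5193]
```

Run:
```python
from h import *
ft=pickle.load(open("top0.pkl","rb"));fs=pickle.load(open("side0.pkl","rb"))
t=np.array([(148,450),(606,490),(648,150)])/6+[95,145]
s=np.array([(65,312),(193,468),(453,400),(302,250)])/5+[170,105]
# triangulation of the two near corners
def n(f,p): return cv2.undistortPoints(np.asarray(p,float).reshape(-1,1,2),f["mtx"],f["distortion"]).reshape(-1,2).T
Pt=np.c_[ft["R"],ft["t"]];Ps=np.c_[fs["R"],fs["t"]]
X=cv2.triangulatePoints(Pt,Ps,n(ft,t),n(fs,s[:3])); print((X[:3]/X[3]).T.round(4).tolist())
for nme,f,box in (("top",ft,(115,175,205,232)),("side",fs,(182,150,262,225))):
    x0,y0,x1,y1=box
    P=cloud(f)[y0:y1,x0:x1]; h=cv2.cvtColor(f["image"],cv2.COLOR_RGB2HSV)[y0:y1,x0:x1]
    w=(h[...,0]<20)&(h[...,1]>140)
    print(nme,np.histogram(P[...,2][w],bins=np.arange(.03,.12,.004)))
for z in (.06,.07,.075,.08,.085,.09):
    a=plane(ft,t,z);b=plane(fs,s,z)
    print(z,np.abs(a-b[:3]).max().round(4),np.hypot(*np.diff(a[:,:2],axis=0).T).round(4),np.hypot(*np.diff(b[:,:2],axis=0).T).round(4),a.round(3).tolist(),b.round(3).tolist())
```

```text
[[0.4796, 0.3539, 0.0741], [0.4619, 0.1725, 0.0822], [0.5958, 0.1586, 0.0811]]
top (array([  1,   9,  19,  32,  21,  34,  27,  25,  36,  38,  53,  64, 209,
       383,  49,   0,   0,   0,   0,   0,   0,   0]), array([0.03 , 0.034, 0.038, 0.042, 0.046, 0.05 , 0.054, 0.058, 0.062,
       0.066, 0.07 , 0.074, 0.078, 0.082, 0.086, 0.09 , 0.094, 0.098,
       0.102, 0.106, 0.11 , 0.114, 0.118]))
side (array([ 24,  48,  98, 101,  97,  98, 125, 136, 164, 231, 260, 286, 451,
       142,  23,   5,  20,  22,  60,  16,  14,  22]), array([0.03 , 0.034, 0.038, 0.042, 0.046, 0.05 , 0.054, 0.058, 0.062,
       0.066, 0.07 , 0.074, 0.078, 0.082, 0.086, 0.09 , 0.094, 0.098,
       0.102, 0.106, 0.11 , 0.114, 0.118]))
0.06 0.028 [0.1832 0.1361] [0.1742 0.1394 0.1812] [[0.482, 0.358, 0.06], [0.465, 0.176, 0.06], [0.601, 0.162, 0.06]] [[0.488, 0.378, 0.06], [0.475, 0.204, 0.06], [0.614, 0.188, 0.06], [0.628, 0.368, 0.06]]
0.07 0.0156 [0.1815 0.1349] [0.1716 0.1373 0.1785] [[0.481, 0.355, 0.07], [0.464, 0.174, 0.07], [0.598, 0.16, 0.07]] [[0.482, 0.361, 0.07], [0.469, 0.19, 0.07], [0.605, 0.174, 0.07], [
[... 159 characters left out ...]
075], [0.466, 0.183, 0.075], [0.601, 0.167, 0.075], [0.615, 0.344, 0.075]]
0.08 0.0073 [0.1799 0.1337] [0.169  0.1352 0.1758] [[0.479, 0.352, 0.08], [0.463, 0.173, 0.08], [0.596, 0.159, 0.08]] [[0.475, 0.344, 0.08], [0.463, 0.176, 0.08], [0.597, 0.16, 0.08], [0.611, 0.335, 0.08]]
0.085 0.014 [0.1791 0.1331] [0.1677 0.1342 0.1744] [[0.479, 0.35, 0.085], [0.462, 0.172, 0.085], [0.595, 0.158, 0.085]] [[0.472, 0.336, 0.085], [0.459, 0.169, 0.085], [0.593, 0.153, 0.085], [0.606, 0.327, 0.085]]
0.09 0.0207 [0.1783 0.1325] [0.1664 0.1331 0.1731] [[0.478, 0.349, 0.09], [0.462, 0.171, 0.09], [0.593, 0.157, 0.09]] [[0.468, 0.328, 0.09], [0.456, 0.162, 0.09], [0.588, 0.146, 0.09], [0.602, 0.319, 0.09]]
```

The case's rim is at z ≈ 0.081 m: depth gives 0.080–0.083, and the corners agree between the two views there. Yaw is about -5° and the hinge midpoint is about (0.609, 0.249). The lid is at about 1.13 rad. My plan is to shut the fingers, pass over the lid, come down behind it and follow the arc down.

```bash
python3 -m jog '{"slide":[[0,0,0.25],[0.15,-0.1,0.5],[0.3,-0.25,0.55],[0.5,-0.4,0.55],[0.7,-0.55,0.55],[0.9,-0.7,0.55],[1,-0.8,0.55],[1,-0.8,0.55]],"twist":[[0,0,0],[0,0,0.02],[0,0,0.04],[0,0,0.06],[0,0,0.073],[0,0,0.073],[0,0,0.073],[0,0,0.073]]}' 1 30
```

```text
t: 1.1
ee_pos: [0.3472, 0.4724, 0.3137]
tcp_rot: [-3.141, 0.0, 3.049]
force: [0.3, -0.5, 0.6]
finger_gap: 0.0002
```

```bash
python3 -m jog '{"slide":[[0.2,-0.15,0],[0.4,-0.3,0],[0.6,-0.45,0],[0.8,-0.6,0],[0.95,-0.75,0],[0.95,-0.75,0]],"twist":[[0,0,0],[0,0,0],[0,0,0],[0,0,0],[0,0,0],[0,0,0]]}'
python3 -m jog '{"slide":[[0.2,-0.15,0],[0.4,-0.3,0],[0.6,-0.45,0],[0.8,-0.6,0],[0.98,-0.75,0],[0.98,-0.75,0]],"twist":[[0,0,0],[0,0,0],[0,0,0],[0,0,0],[0,0,0],[0,0,0]]}'
python3 - <<'E'
from station import *
import cv2
for n in("side","top"): cv2.imwrite(f"pics/{n}1.png",grab_frame(n)["image"][:,:,::-1])
E
```

```text
t: 1.85
ee_pos: [0.4897, 0.3601, 0.3135]
tcp_rot: [-3.141, 0.0, 3.049]
force: [-0.2, 0.1, -0.1]
finger_gap: -0.0005
t: 2.6
ee_pos: [0.6367, 0.248, 0.3131]
tcp_rot: [-3.141, -0.0, 3.05]
force: [-0.1, 0.6, -1.2]
finger_gap: -0.0
```

View pics/side1.png

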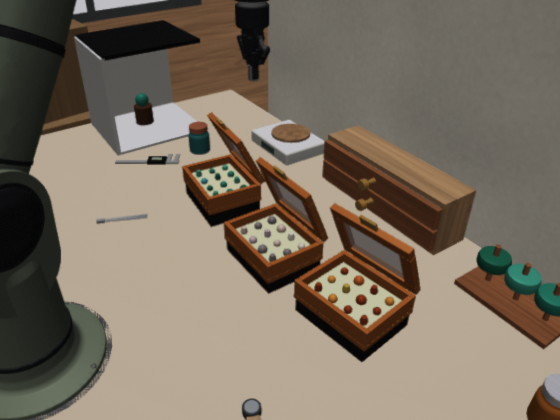

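View pics/top1.png

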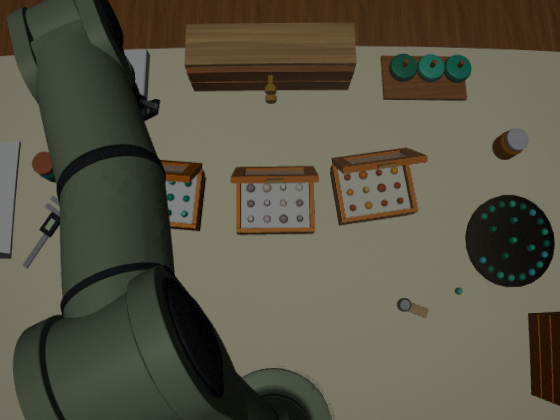

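Side view: the shut fingers (tip at about 254,75) stand clear behind and above the lid. The other cases look untouched. Now I descend behind the lid and creep toward it.

```bash
python3 -m jog '{"slide":[[0,0,-0.2],[0,0,-0.4],[0,0,-0.6],[0,0,-0.75],[0,0,-0.75]],"twist":[[0,0,0],[0,0,0],[0,0,0],[0,0,0],[0,0,0]]}'
python3 -m jog '{"slide":[[-0.07,0.005,0],[-0.13,0.01,0],[-0.18,0.015,0],[-0.22,0.02,0],[-0.26,0.023,0],[-0.26,0.023,0]],"twist":[[0,0,0],[0,0,0],[0,0,0],[0,0,0],[0,0,0],[0,0,0]]}'
python3 - <<'E'
from station import *
import cv2
for n in("side",):
  f=grab_frame(n)["image"][:,:,::-1]
  cv2.imwrite(f"pics/{n}2.png",cv2.resize(f[60:220,160:320],None,fx=3.7,fy=3.7))
E
```

```text
t: 3.32
ee_pos: [0.6342, 0.2499, 0.2001]
tcp_rot: [-3.141, -0.003, 3.053]
force: [-0.9, -0.1, 0.5]
finger_gap: -0.0002
t: 4.08
ee_pos: [0.5967, 0.2518, 0.2014]
tcp_rot: [3.142, -0.0, 3.051]
force: [-0.4, -0.6, -0.2]
finger_gap: -0.0
```

View pics/side2.png

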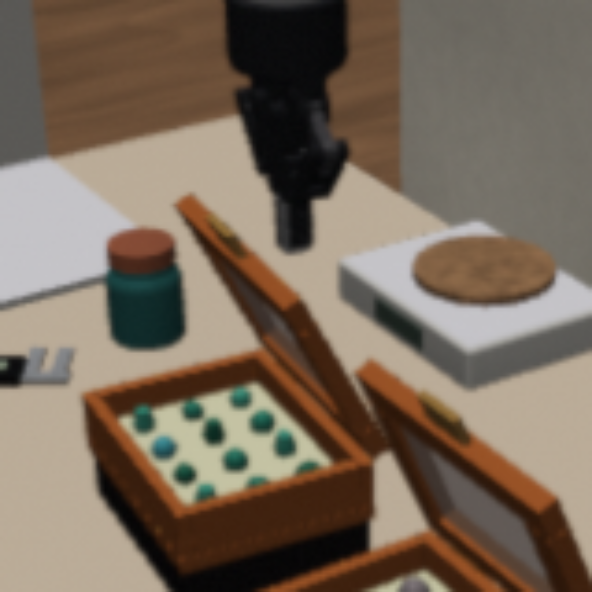

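The crop shows the tip (295,248) just behind the lid, level with the tab (225,235). Next I creep in until it touches.

```bash
for i in 1; do python3 -m jog '{"slide":[[-0.03,0.003,0],[-0.06,0.005,0],[-0.09,0.008,0],[-0.09,0.008,0]],"twist":[[0,0,0],[0,0,0],[0,0,0],[0,0,0]]}'; done
python3 -m jog '{"slide":[[-0.02,0.002,0],[-0.04,0.004,0],[-0.04,0.004,0]],"twist":[[0,0,0],[0,0,0],[0,0,0]]}'
```

```text
t: 4.62
ee_pos: [0.5832, 0.2531, 0.2014]
tcp_rot: [3.142, -0.0, 3.051]
force: [-0.1, 0.1, -0.0]
finger_gap: -0.0002
t: 5.0
ee_pos: [0.5773, 0.2536, 0.2013]
tcp_rot: [3.142, -0.0, 3.051]
force: [-0.0, 0.4, 0.2]
finger_gap: 0.0001
```

```bash
python3 -m jog '{"slide":[[-0.02,0.002,0],[-0.04,0.004,0],[-0.04,0.004,0]],"twist":[[0,0,0],[0,0,0],[0,0,0]]}'
python3 -m jog '{"slide":[[-0.02,0.002,0],[-0.04,0.004,0],[-0.04,0.004,0]],"twist":[[0,0,0],[0,0,0],[0,0,0]]}'
```

```text
t: 5.38
ee_pos: [0.5714, 0.2541, 0.2014]
tcp_rot: [-3.142, 0.0, 3.051]
force: [0.9, -0.6, -0.4]
finger_gap: -0.0003
t: 5.75
ee_pos: [0.5651, 0.2548, 0.2013]
tcp_rot: [-3.141, -0.0, 3.051]
force: [0.3, 0.1, 0.3]
finger_gap: -0.0001
```

Run:
```python
from station import *
import cv2
for n in("side",):
  f=grab_frame(n)["image"][:,:,::-1]
  cv2.imwrite(f"pics/{n}3.png",cv2.resize(f[80:220,180:320],None,fx=4.2,fy=4.2))
```

```text
(no output)
```

View pics/side3.png

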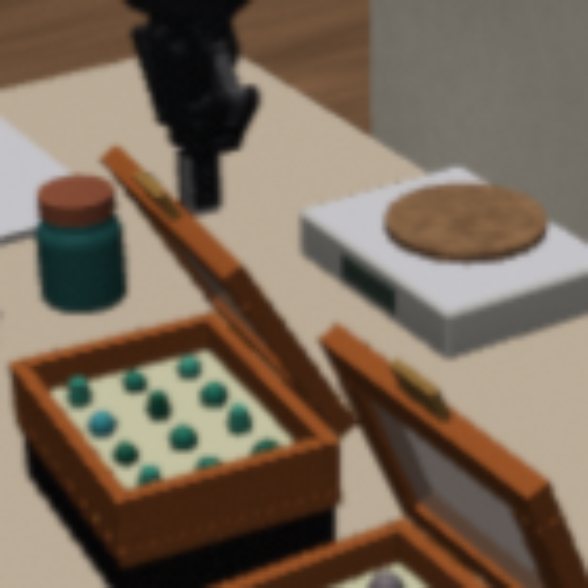

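```bash
python3 -m jog '{"slide":[[-0.02,0.002,0],[-0.03,0.003,0],[-0.03,0.003,0]],"twist":[[0,0,0],[0,0,0],[0,0,0]]}'
python3 -m jog '{"slide":[[-0.02,0.002,0],[-0.03,0.003,0],[-0.03,0.003,0]],"twist":[[0,0,0],[0,0,0],[0,0,0]]}'
```

```text
t: 6.18
ee_pos: [0.5608, 0.2552, 0.2013]
tcp_rot: [-3.142, -0.0, 3.051]
force: [0.8, -1.1, 0.2]
finger_gap: 0.0003
t: 6.55
ee_pos: [0.5563, 0.2557, 0.2013]
tcp_rot: [-3.142, -0.0, 3.051]
force: [0.7, 0.1, 0.3]
finger_gap: 0.0001
```

Run:
```python
from station import *
from h import *
import cv2,pickle
f=grab_frame("side");pickle.dump(f,open("side4.pkl","wb"))
f0=pickle.load(open("side0.pkl","rb"))
a=[cv2.resize(g["image"][90:200,180:280,::-1],None,fx=4,fy=4,interpolation=cv2.INTER_CUBIC) for g in (f0,f)]
cv2.imwrite("pics/side4.png",np.hstack(a))
s=monitor.read_state();p=s["ee_pos"]
q=f["R"]@p+f["t"]; print(cv2.projectPoints(np.array([p]),cv2.Rodrigues(f["R"])[0],f["t"],f["mtx"],f["distortion"])[0], q[2])
```

```text
[[[224.5452723  129.59337495]]] 1.2163803986802173
```

View pics/side4.png

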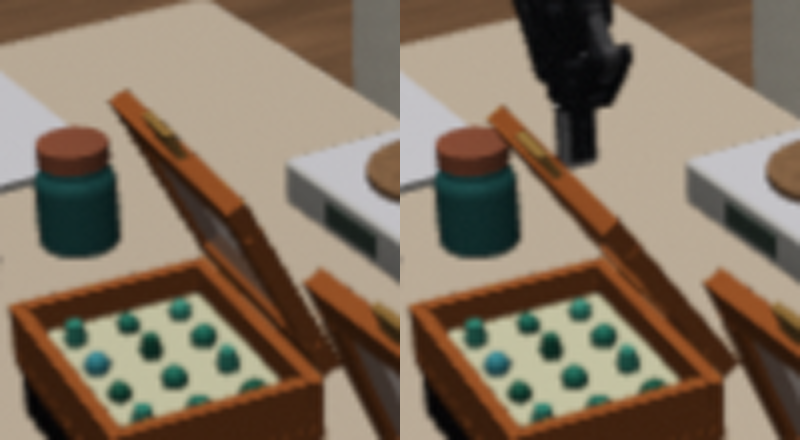

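The lid is already following the finger. Its free edge moved from crop (120,95) to (500,110) − offset 400 = (100,110), at about 1 N. I estimate θ ≈ 0.98 with contact about 135 mm from the hinge. Next is the arc, easing the contact in to 125 mm.

```bash
python3 -m jog '{"slide":[[-0.024,0.002,-0.028],[-0.047,0.004,-0.055],[-0.069,0.006,-0.079],[-0.091,0.008,-0.104],[-0.113,0.01,-0.128],[-0.134,0.012,-0.152],[-0.154,0.014,-0.177],[-0.174,0.016,-0.201],[-0.194,0.017,-0.226],[-0.213,0.019,-0.25],[-0.231,0.021,-0.276],[-0.248,0.022,-0.302],[-0.265,0.024,-0.329],[-0.282,0.025,-0.355],[-0.282,0.025,-0.355]],"twist":[[0,0,0],[0,0,0],[0,0,0],[0,0,0],[0,0,0],[0,0,0],[0,0,0],[0,0,0],[0,0,0],[0,0,0],[0,0,0],[0,0,0],[0,0,0],[0,0,0],[0,0,0]]}'
python3 - <<'E'
from station import *
from h import *
import cv2,pickle
f=grab_frame("side")
cv2.imwrite("pics/side5.png",cv2.resize(f["image"][90:220,170:290,::-1],None,fx=4.5,fy=4.5,interpolation=cv2.INTER_CUBIC))
E
```

```text
t: 8.48
ee_pos: [0.5139, 0.2593, 0.1476]
tcp_rot: [-3.141, -0.001, 3.051]
force: [0.4, -0.7, 0.8]
finger_gap: -0.0001
```

View pics/side5.png

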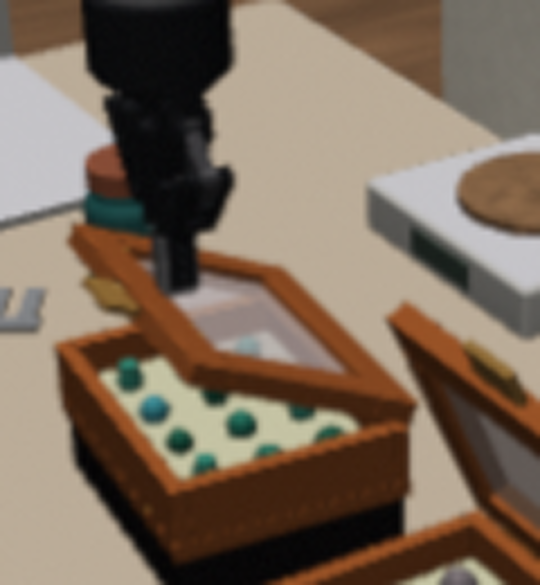

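The lid is down to about 0.45 rad. The tip (178,290) is at the inner edge of the free-edge bar, perhaps over the pane. Friction holds the lid, so I lift off, shift 14 mm outward onto the bar and continue.

```bash
python3 -m jog '{"slide":[[0,0,0.08],[0,0,0.16],[-0.05,0.004,0.16],[-0.1,0.009,0.16],[-0.1,0.009,0.13],[-0.1,0.009,0.1],[-0.1,0.009,0.08],[-0.1,0.009,0.08]],"twist":[[0,0,0],[0,0,0],[0,0,0],[0,0,0],[0,0,0],[0,0,0],[0,0,0],[0,0,0]]}'
python3 - <<'E'
from station import *
from h import *
import cv2,pickle
f=grab_frame("side");pickle.dump(f,open("side6.pkl","wb"))
cv2.imwrite("pics/side6.png",cv2.resize(f["image"][90:220,170:290,::-1],None,fx=4.5,fy=4.5,interpolation=cv2.INTER_CUBIC))
E
```

```text
t: 9.52
ee_pos: [0.4992, 0.2606, 0.1596]
tcp_rot: [-3.141, -0.0, 3.051]
force: [0.9, -0.8, -0.3]
finger_gap: -0.0001
```

View pics/side6.png

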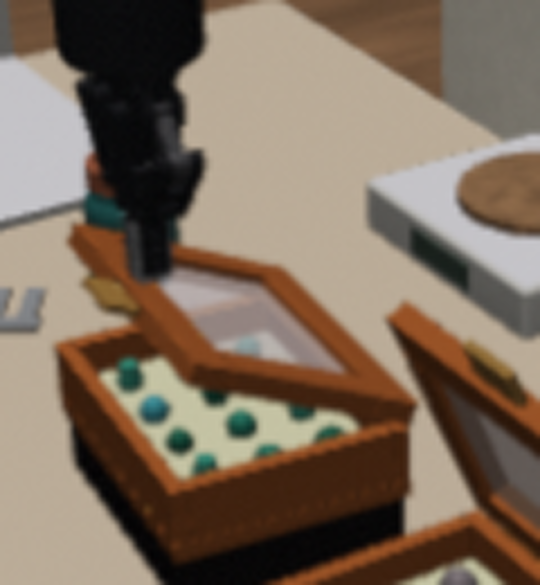

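The tip (150,278) is now on the bar and the lid has not moved. I carry on down.

```bash
python3 -m jog '{"slide":[[-0.006,0.001,-0.025],[-0.012,0.001,-0.05],[-0.018,0.002,-0.075],[-0.024,0.002,-0.1],[-0.03,0.003,-0.125],[-0.036,0.003,-0.15],[-0.041,0.004,-0.175],[-0.045,0.004,-0.2],[-0.048,0.004,-0.225],[-0.051,0.005,-0.25],[-0.053,0.005,-0.27],[-0.053,0.005,-0.27]],"twist":[[0,0,0],[0,0,0],[0,0,0],[0,0,0],[0,0,0],[0,0,0],[0,0,0],[0,0,0],[0,0,0],[0,0,0],[0,0,0],[0,0,0]]}'
python3 - <<'E'
from station import *
from h import *
import cv2,pickle
f=grab_frame("side");pickle.dump(f,open("side7.pkl","wb"))
cv2.imwrite("pics/side7.png",cv2.resize(f["image"][90:220,170:290,::-1],None,fx=4.5,fy=4.5,interpolation=cv2.INTER_CUBIC))
E
```

```text
t: 11.08
ee_pos: [0.4912, 0.2614, 0.1193]
tcp_rot: [-3.141, -0.0, 3.051]
force: [0.5, -0.7, 0.0]
finger_gap: -0.0001
```

View pics/side7.png

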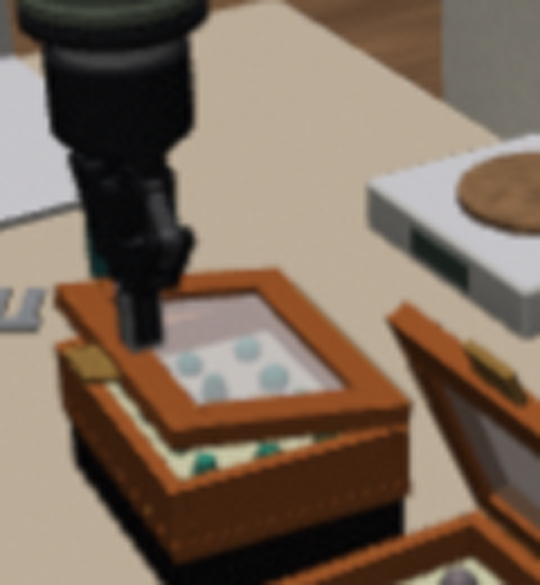

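The lid is at about 0.2 rad and the tip (143,348) is on the bar. Now slowly.

```bash
python3 -m jog '{"slide":[[-0.004,0,-0.012],[-0.008,0,-0.024],[-0.012,0.001,-0.036],[-0.016,0.001,-0.048],[-0.02,0.001,-0.06],[-0.02,0.001,-0.072],[-0.02,0.001,-0.084],[-0.02,0.001,-0.096],[-0.02,0.001,-0.106],[-0.02,0.001,-0.106]],"twist":[[0,0,0],[0,0,0],[0,0,0],[0,0,0],[0,0,0],[0,0,0],[0,0,0],[0,0,0],[0,0,0],[0,0,0]]}'
python3 - <<'E'
from station import *
from h import *
import cv2,pickle
f=grab_frame("side");pickle.dump(f,open("side8.pkl","wb"))
cv2.imwrite("pics/side8.png",cv2.resize(f["image"][110:220,170:280,::-1],None,fx=5.4,fy=5.4,interpolation=cv2.INTER_CUBIC))
E
```

```text
t: 12.38
ee_pos: [0.4883, 0.2616, 0.1035]
tcp_rot: [-3.141, -0.0, 3.051]
force: [-0.0, -0.8, -0.0]
finger_gap: -0.0002
```

View pics/side8.png

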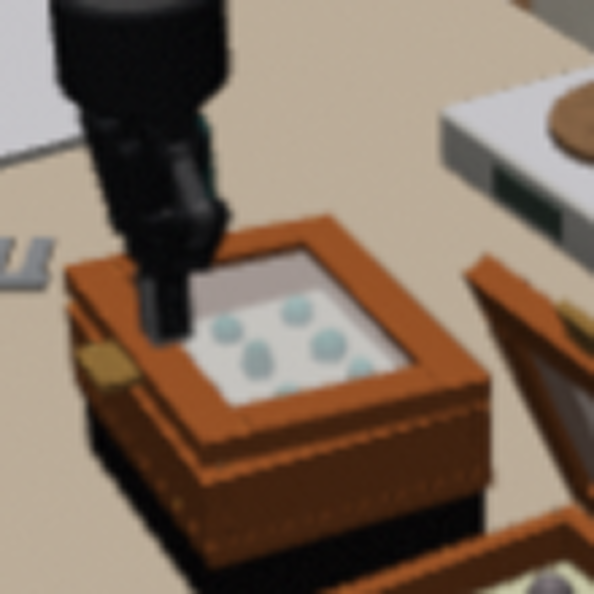

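Nearly shut, with only a thin gap left. I'll take roughly 1 mm steps and watch the force.

```bash
for i in 1 2 3 4; do python3 -m jog '{"slide":[[0,0,-0.005],[0,0,-0.01],[0,0,-0.01]],"twist":[[0,0,0],[0,0,0],[0,0,0]]}' | egrep 'ee_pos|force'; done
```

```text
ee_pos: [0.4882, 0.2616, 0.1021]
force: [0.2, 0.0, -0.3]
ee_pos: [0.4882, 0.2616, 0.1006]
force: [0.2, 0.1, 0.1]
ee_pos: [0.4883, 0.2617, 0.0991]
force: [0.4, -0.1, 0.5]
ee_pos: [0.4883, 0.2617, 0.0976]
force: [-0.1, 0.4, -0.1]
```

```bash
for i in 1 2; do python3 -m jog '{"slide":[[0,0,-0.004],[0,0,-0.007],[0,0,-0.007]],"twist":[[0,0,0],[0,0,0],[0,0,0]]}' | egrep 'ee_pos|force'; done
python3 - <<'E'
from station import *
from h import *
import cv2,pickle
f=grab_frame("side");pickle.dump(f,open("side9.pkl","wb"))
cv2.imwrite("pics/side9.png",cv2.resize(f["image"][110:220,170:280,::-1],None,fx=5.4,fy=5.4,interpolation=cv2.INTER_CUBIC))
E
```

```text
ee_pos: [0.4884, 0.2617, 0.0972]
force: [-4.7, -2.0, 15.9]
ee_pos: [0.4885, 0.2617, 0.097]
force: [-9.7, -4.8, 33.0]
```

View pics/side9.png

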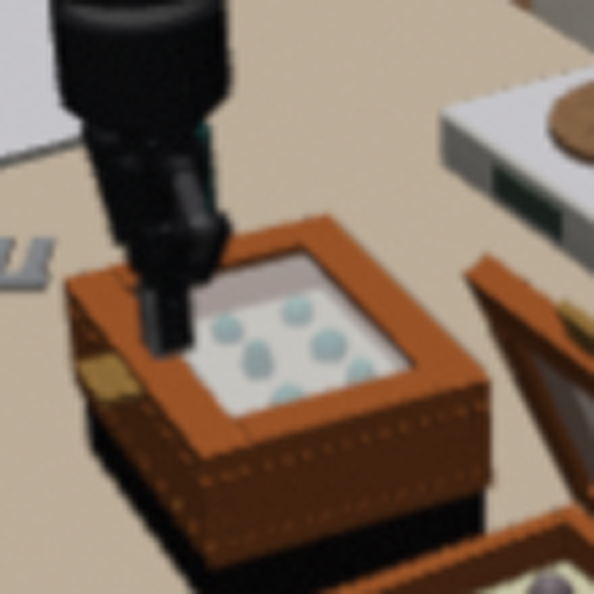

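The lid is seated with no visible gap. The force rose to 33 N on the second step, which is more than I wanted because the two steps ran as one call. I back off now.

```bash
python3 -m jog '{"slide":[[0,0,0.02],[0,0,0.08],[0,0,0.25],[0,0,0.5],[0,0,0.75],[0,0,0.95],[0,0,0.95]],"twist":[[0,0,0],[0,0,0],[0,0,0],[0,0,0],[0,0,0],[0,0,0],[0,0,0]]}'
python3 -m jog '{"slide":[[-0.1,0.2,0.2],[-0.2,0.4,0.4],[-0.3,0.6,0.5],[-0.4,0.8,0.5],[-0.5,1,0.5],[-0.5,1,0.5]],"twist":[[0,0,0],[0,0,0],[0,0,0],[0,0,0],[0,0,0],[0,0,0]]}'
python3 -m jog '{"slide":[[-0.2,0.25,0],[-0.4,0.5,0],[-0.6,0.75,0],[-0.8,1,0],[-0.8,1,0]],"twist":[[0,0,0],[0,0,0],[0,0,0],[0,0,0],[0,0,0]]}'
python3 - <<'E'
from station import *
from h import *
import cv2,pickle
for n in ("side","top"):
    f=grab_frame(n);pickle.dump(f,open(n+"10.pkl","wb"))
    cv2.imwrite(f"pics/{n}10.png",f["image"][:,:,::-1])
    f0=pickle.load(open(n+"0.pkl","rb"))
    d=cv2.absdiff(f["image"],f0["image"]).max(2)
    for nm,(x0,y0,x1,y1) in ({"pearl":(225,160,325,240),"amber":(328,145,430,228)} if n=="top" else {"pearl":(258,160,325,240),"amber":(330,205,418,345)}).items():
        print(n,nm,d[y0:y1,x0:x1].mean(), np.percentile(d[y0:y1,x0:x1],99))
f=pickle.load(open("top10.pkl","rb")); P=cloud(f)
h=cv2.cvtColor(f["image"],cv2.COLOR_RGB2HSV); m=(h[...,0]<20)&(h[...,1]>140)
m[:145]=0;m[240:]=0;m[:,:95]=0;m[:,215:]=0
q=P[m&(P[...,2]>.085)]; print(len(q)); A=np.c_[q[:,:2]-q[:,:2].mean(0),np.ones(len(q))]
print("plane slope x,y, z",np.linalg.lstsq(A,q[:,2],rcond=None)[0], cv2.minAreaRect((q[:,:2]*1000).astype(np.float32)))
E
```

```text
t: 15.6
ee_pos: [0.4891, 0.2621, 0.2404]
tcp_rot: [3.139, 0.003, 3.051]
force: [-0.6, -0.5, -1.3]
finger_gap: -0.0002
t: 16.35
ee_pos: [0.4115, 0.4136, 0.312]
tcp_rot: [-3.141, -0.001, 3.055]
force: [-0.4, -0.3, 0.1]
finger_gap: 0.0004
t: 16.98
ee_pos: [0.2905, 0.5635, 0.3119]
tcp_rot: [-3.141, -0.002, 3.055]
force: [0.3, -1.3, 0.1]
finger_gap: 0.0001
side pearl 2.887126865671642 65.40999999999985
side amber 1.4503246753246752 3.0
top pearl 1.635125 5.0
top amber 1.6653673517599812 5.0
2425
plane slope x,y, z [-0.34623764 -0.28363607  0.10179871] ((492.4875183105469, 152.68118286132812), (434.56475830078125, 183.37010192871094), 66.9586181640625)
```

View pics/side10.png

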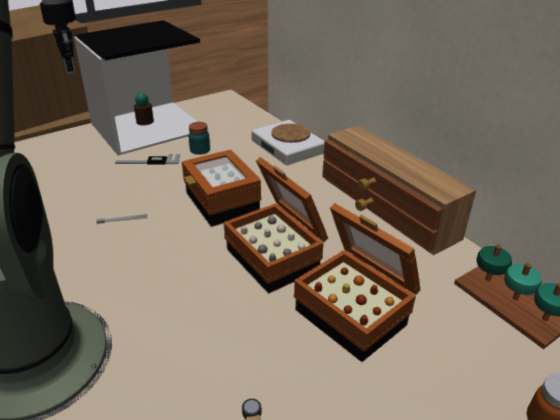

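View pics/top10.png

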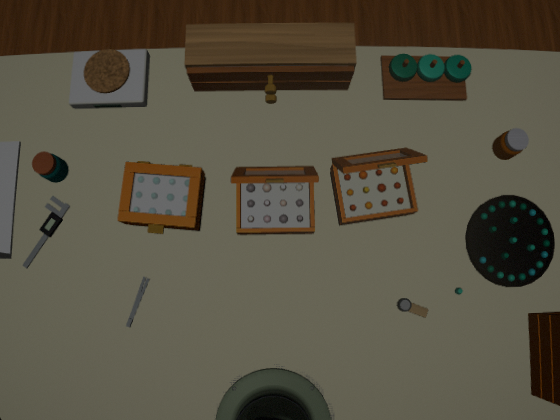

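Both views show the turquoise case shut (side 222,180; top 162,195) and the other two unchanged. My plane fit picked up pixels at depth edges, so I repeat it on inliers, eroding the mask first.

Run:
```python
from h import *
f=pickle.load(open("top10.pkl","rb")); P=cloud(f)
h=cv2.cvtColor(f["image"],cv2.COLOR_RGB2HSV); m=((h[...,0]<20)&(h[...,1]>140)).astype(np.uint8)
m=cv2.erode(m,np.ones((3,3)))>0
m[:165]=0;m[226:]=0;m[:,:118]=0;m[:,204:]=0
q=P[m&(abs(P[...,2]-.095)<.012)]; A=np.c_[q[:,:2]-q[:,:2].mean(0),np.ones(len(q))]
print(len(q),np.linalg.lstsq(A,q[:,2],rcond=None)[0], cv2.minAreaRect((q[:,:2]*1000).astype(np.float32)))
```

```text
1978 [0.00066798 0.00317266 0.09687207] ((537.2366943359375, 255.6611328125), (178.58157348632812, 138.6516876220703), 84.91617584228516)
```

The lid is level (slope below 0.004) with its top at z ≈ 0.097, consistent with the case rim plus 14 mm. I'm handing in.

```bash
python3 -c "
from station import r
print(r.close_job())"
```

```text
the job is handed in; nothing more can be done
None
```

The turquoise case is shut and the job is handed in, at about 17 s of the 40 s allowed. I lowered its lid along the hinge arc with the closed fingertips. I paused once to lift off and move the fingers from the bar's inner edge onto the free-edge bar. Then I lowered it onto the rim in steps of about 1 mm and withdrew the arm.

- **Lid:** the outer face is level (slope under 0.004) at z ≈ 0.097 m, which is 2 mm above my estimate of the rim plus 14 mm. No gap shows in either view.
- **Other two cases:** the amber and pearl lids look the same as at the start. One region comparison, pearl in the side view, showed a difference. I put that down to the turquoise lid having stood in that region at the start, because the top view shows no change there.
- **Seating force:** it was higher than I intended. The last 1 mm step pressed to about 33 N on the wrist reading, after 16 N on the step before. I released it straight away.
- **Failed check:** my first plane fit of the shut lid was spoiled by bad pixels. I repeated it on clean ones, and that gave the level reading above.

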